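# Set a place for the wax-painting workshop

### The job

Set this place for the wax-painting class: first stand the oblong metal tin in the middle of the hotplate, and then put the white wax block in it, standing flat on the tin's floor. Lay the flat brush on the table between the hotplate and the white painting panel, and the carving tool on the table along the panel's opposite side; both lie parallel to the panel's side edges and level with its middle, with their centre line 5 cm out from the panel's edge (either end may point away). Leave the black bar, the little jar and the round tin where they are.

Things in the scene. Friction and masses are not known exactly. Their poses are not given: they have to be found in the camera images.
- tin: Small, empty, oblong open-topped bare-metal tin (not one of the two larger tins on the big griddle at the side of the table), 120 x 64 mm and 34 mm high, straight walls 3 mm thick, floor 3 mm thick (inside 114 x 58 mm), 120 g. Loose, on the table at the start. Origin at the centre of its underside; x along its 120 mm length, z up. Can be gripped from above across its 64 mm width.
- wax_block: Plain white wax block, 40 x 30 mm and 38 mm high, about 45 g. Loose, upright on the table at the start. Origin at the centre of its underside; x along its 40 mm side, y across its 30 mm side, z up. Inside the tin there is room for gripper fingers along the tin's length but not across it.
- brush: Flat paint brush lying on the table, 180 mm long overall: wooden handle 18 mm wide and 14 mm high on its -x side (from x = -90 to +20 mm), then a 44 mm wide steel ferrule (to +45 mm) and pale bristles (to +90 mm). Loose, 60 g. Origin at the middle of its length on its underside, under the handle, which can be gripped there across its 18 mm; x along its length towards the bristles, z up.
- carver: Carving tool lying on the table, 170 mm long overall: light wooden handle 16 mm wide and 16 mm high (from x = -85 to +30 mm), then a brass collar and a steel wire loop (to +85 mm). Loose, 50 g. Origin at the middle of its overall length on its underside, under the handle, which can be gripped there across its 16 mm; x along its length towards the loop, z up.
- hotplate: Small square black hotplate with a dark steel top, 150 x 150 mm, its flat top 45 mm above the table, a small grey knob on its side. Fixed; cold. It stands on either the left or the right of the panel. Origin at the centre of its underside, z up; sides along x and y.
- panel: White painting panel lying flat on the table, 160 x 140 mm and 15 mm thick, pale wooden edges. Fixed. Origin at the centre of its underside; x along its 160 mm length (its side edges run along x, pointing roughly away from the robot), y across its 140 mm width; the side edges are at y = +70 and -70 mm. One of them looks towards the hotplate.
- black_bar: Small black wax bar, 55 x 22 x 22 mm, loose on the table, to be left where it is. Origin at the centre of its underside, x along its length.
- jar: Little amber jar, 32 mm across and 42 mm high, loose on the table, to be left where it is. Origin at the centre of its underside.
- round_tin: Round open metal tin, 72 mm across and 35 mm high, loose on the table beyond the panel and hotplate, to be left where it is. Origin at the centre of its underside.
Things that resemble listed ones, but are neither listed nor needed, are in the scene too. What is shaped like the carver but pink is not meant. Several things have the shape of the wax_block; the one meant has the colours described above.

How it is judged (in metres and radians):
On the way, in this order (a step that is already met when the one before it is completed fails the run):
1. the oblong tin stands in the middle of the hotplate (horizontal distance between tin and hotplate below 0.015 m and z of tin in the frame of hotplate between 0.039 and 0.051 m and angle between tin's own z axis and vertical below 0.08 rad), for 0.2 s.
2. the white wax block stands in the tin on the hotplate (all of step 1 and x of wax_block in the frame of tin between -0.045 and 0.045 m and y of wax_block in the frame of tin between -0.02 and 0.02 m and z of wax_block in the frame of tin between -0.003 and 0.009 m and angle between wax_block's own z axis and vertical below 0.12 rad), for 0.2 s.
At the end, for the whole second after the job is handed in: Tin upright on the hotplate, within 15 mm of its centre; wax block upright on the tin's floor; brush (hotplate side) and carver (opposite side) flat on the table, origins 50 +-15 mm out from the panel's edge and within 15 mm of its middle, parallel within 0.15 rad; all at rest (all of step 2 and (y of brush in the frame of panel between 0.105 and 0.135 m or y of brush in the frame of panel between -0.135 and -0.105 m) and x of brush in the frame of panel between -0.015 and 0.015 m and horizontal distance between brush and hotplate below 0.28 m and angle between the x axis of each of brush, carver and the x axis of panel, either way round below 0.15 rad and height (world z) of brush between -0.006 and 0.006 m and angle between each of brush, carver's own z axis and vertical below 0.12 rad and (y of carver in the frame of panel between 0.105 and 0.135 m or y of carver in the frame of panel between -0.135 and -0.105 m) and x of carver in the frame of panel between -0.015 and 0.015 m and horizontal distance between carver and hotplate above 0.34 m and height (world z) of carver between -0.006 and 0.006 m and linear speed of each of tin, wax_block, brush, carver below 0.02 m/s); the robot touches nothing.
It fails at once if the black bar is moved more than 25 mm (distance of black_bar from where it was at the start of the episode above 0.025 m).
It fails at once if the jar is moved more than 25 mm (distance of jar from where it was at the start of the episode above 0.025 m).
It fails at once if the round tin is moved more than 25 mm (distance of round_tin from where it was at the start of the episode above 0.025 m).
It also fails if it takes over 99 s, if anything falls off the work surface, if the arm or the gripper's body presses on something with over 40 N, if the wrist force passes 120 N, or if a joint passes its speed limit or range.

### The arm

A 7-joint arm with a two-finger parallel gripper is mounted at the origin on the work surface. World frame = base frame: x ahead of the robot, y to its left, z up, the work surface at z = 0. Lengths are in mm, angles in rad, forces in N, time in s.
With the tool pointing down it reaches from about 400 to 875 mm from the base axis. Payload 4.4 kg.
Tool frame: the origin (TCP) lies at the very end of the fingers, on their centre line; the grasp point (between the pads) lies 19 mm behind it; z points along the fingers, y is the line along which they close (so a half turn about z gives the same grasp; the last joint's range is limited). The gripper opens to 85 mm and grips with 20 to 120 N. Pads are 22 mm wide; open, the fingers measure 114 mm over their backs; the gripper's body (76 mm by 85 mm) begins 54 mm behind the grasp point. The pads swing forward as they close: fully open they stand 13 mm farther back than shut.
Start: joints at [1.208, 0.628, 0.038, 1.517, -0.027, 0.996, -0.02], TCP at [190.129, -621.586, 200.313] pointing down, gripper open.
Joint ranges: [-3.06, 3.06], [-0.37, 2.12], [-1.25, 1.32], [0.18, 2.47], [-1.1, 4.24], [0.23, 1.98], [-2.94, 2.94]. Speed limits (rad/s): [2.57, 2.57, 3.14, 3.14, 3.14, 3.14, 3.14].

### API

Orientations are given as [roll, pitch, yaw] about the fixed x, y, z axes, in that order (R = Rz(yaw) Ry(pitch) Rx(roll)).
In Python, from cell import read_state, get_image, camera_info, finish_job gives the robot as it stands.
- The arm moves only by the tool play_rows, never from a script. Its argument "deltas" is one flat list of numbers, 7 for each row, row after row: the shift along the tool's x, y, z in mm, then the turn, a rotation vector about the tool's x, y, z in rad, then the opening, from 0 (shut) to 1 (fully open). In form: [dx, dy, dz, ax, ay, az, grip, dx, dy, dz, ax, ay, az, grip, ...]. A call has 1 to 10 rows; each row is the pose to reach, as a shift and turn from the pose commanded when the call began, along the tool's axes at that moment; what a row does not reach only later rows make up. A row lasts 1/8 s, in which the tool goes at most 62.5 mm and 10.7 degrees, less where a joint would pass 70% of its speed; a pose out of reach is approached as far as the arm can. A call with a gripper value outside its range is refused whole. The fingers move at their own pace and stop on an object; the grip force is fixed at half the most. Time passes only in rows, so rows that repeat a pose let the fingers close. It gives the time, the measured TCP pose, the force, the opening and the grip force at its end, in the units of the state.
- read_state(): the state, without advancing time (a new reading comes with each control period).
- get_image(name): name is "scene" or "top" or "wrist"; returns the picture (480x640x3 uint8, red, green, blue); there is no depth.
- camera_info(name): a dict with "fx", "fy", "cx", "cy" (pixels), "distortion" ([k1, k2, p1, p2, k3] as OpenCV has them; the pictures are not rectified), "T" (4x4, takes a point from camera to world coordinates). Camera axes: x right, y down, z forward; pixel columns grow to the right and rows downward; lengths in mm; the calibration is good to about 2 mm. A picture is of the moment at which its call begins: read the wrist's pose just before it. camera_info takes no time and is no camera call; for the wrist camera it gives the pose at the moment of the call.
- finish_job(): hands the job in; it is judged then, once.
The state is a dict: "clock": time; "qpos": joint angles; "qd": joint speeds; "tau": joint torques, N m; "eef_pos": TCP position; "tool_rot": TCP orientation; "force": force on the tool from outside, world axes, zero at the start; "torque": the same for the moment, N m; "width": finger opening in mm; "gripper_force": force on a finger pad.
Only numpy, scipy, OpenCV 4.12 (cv2) and the standard library are available. Lean on these libraries where they do the work, as an engineer would, in place of code of your own. Each camera call takes 0.05 s, during which the arm holds its last target. There are 200 camera calls.

## Working session

There is one attempt and no reset: what is moved stays moved. The work goes in short steps, Python scripts to look and compute and a tool call to move; the robot and the scene stay as the last step left them, time stands still between calls to the robot, and variables do not carry over. Pictures are saved under pics/ and viewed, at most 14 in all, crops included, and the job is handed in when it is done.

Besides the shell and the picture viewer there is one more tool, called after "Emit:" as name(argument=value, ...), one argument or row to a line, values as JSON. play_rows: Moves the arm, as the interface text tells. Its arguments: {"type":"object","properties":{"deltas":{"type":"array"}},"required":["deltas"]}

```bash
mkdir -p pics; python3 - <<'E'
from cell import *
import cv2
print(read_state())
for n in("scene","top"):
    cv2.imwrite(f"pics/{n}0.png",get_image(n)[:,:,::-1]); c=camera_info(n); print(n,c)
E
```

```text
{'clock': 0.0, 'qpos': array([ 1.20821873,  0.62931223,  0.03844891,  1.51836207, -0.02699991,
        0.9963462 , -0.01999452]), 'qd': array([ 0.0006281 , -0.00163121,  0.00050437, -0.00139521, -0.00037941,
       -0.00150698,  0.00099552]), 'tau': array([ 3.68705187e-04, -5.63404763e+01,  1.22640342e+00, -1.93445385e+01,
        1.10383920e-02,  1.05005750e-02, -3.19934850e-05]), 'eef_pos': array([ 189.90602912, -620.91347519,  199.41316794]), 'tool_rot': array([-3.13968318e+00,  2.78285987e-05,  2.96777657e-01]), 'force': array([-0.12145369, -0.05043899, -0.18009395]), 'torque': array([ 0.00591237, -0.09393451, -0.00941098]), 'gripper_force': 0.0, 'width': 85.13671710610589}
scene {'fx': 456.22016646782106, 'fy': 456.22016646782106, 'cx': 325.19468223079446, 'cy': 238.6223828816725, 'distortion': array([-0.11144301,  0.        ,  0.        ,  0.        ,  0.        ]), 'T': array([[ 4.65854320e-01,  7.61389762e-01, -4.50849623e-01,
         1.06312830e+03],
       [ 8.84739792e-01, -4.09242953e-01,  2.23059872e-01,
        -1.85008499e+02],
       [-1.46715282e-02, -5.02798007e-01, -8.64279417e-01,
         9.50651349e+02],
       [ 0.00000000e+00,  0.00000000e+00,  0.00000000e+00,
         1.00000000e+00]])}
top {'fx': 507.1481751476558, 'fy': 507.1481751476558, 'cx': 315.5972076490639, 'cy': 235.91467710630207, 'distortion': array([-0.1050101,  0.       ,  0.       ,  0.       ,  0.       ]), 'T': array([[ 2.52105900e-02, -9.78811509e-01,  2.03205452e-01,
         3.36549887e+02],
       [-9.99665505e-01, -2.58573082e-02, -5.27907129e-04,
         2.80021137e+01],
       [ 5.77106756e-03, -2.03124172e-01, -9.79135979e-01,
         1.21258407e+03],
       [ 0.00000000e+00,  0.00000000e+00,  0.00000000e+00,
         1.00000000e+00]])}
```

View pics/top0.png

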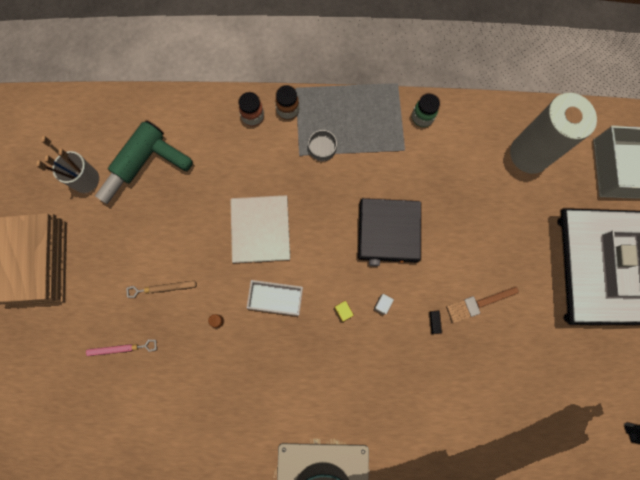

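View pics/scene0.png

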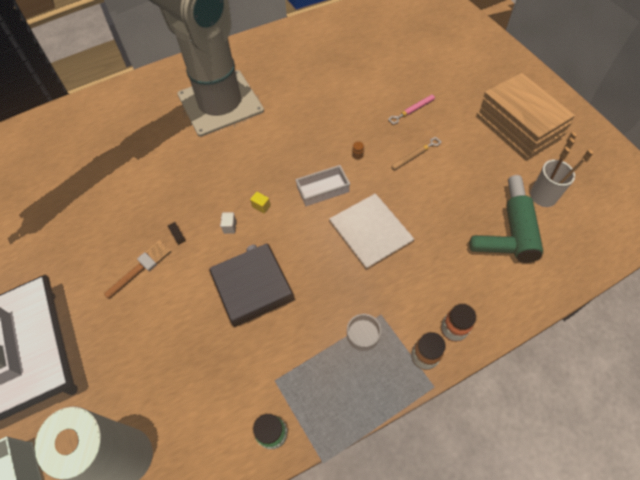

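The top view shows these candidates:
- **Tin:** the bare oblong one at (275,298), versus the larger tin on the griddle (628,262).
- **Wax:** white (384,304), versus yellow (344,312) and a beige block on the griddle (628,255).
- **Carver:** wooden (162,288), versus pink (122,349).
- **Brush:** (484,303).
- **Hotplate and panel:** (390,230) and (260,229), so the hotplate is to the right of the panel.

I'll check these choices in a close crop.

```bash
cat >h.py <<'E'
import numpy as np,cv2
from cell import *
def K(c): return np.array([[c['fx'],0,c['cx']],[0,c['fy'],c['cy']],[0,0,1.]])
def px2w(c,pts,z):
    u=cv2.undistortPoints(np.array(pts,float).reshape(-1,1,2),K(c),c['distortion']).reshape(-1,2)
    d=np.c_[u,np.ones(len(u))]@c['T'][:3,:3].T; o=c['T'][:3,3]
    return o+d*((z-o[2])/d[:,2])[:,None]
def w2px(c,P):
    Ti=np.linalg.inv(c['T']); return cv2.projectPoints(np.array(P,float).reshape(-1,1,3),cv2.Rodrigues(Ti[:3,:3])[0],Ti[:3,3],K(c),c['distortion'])[0].reshape(-1,2)
E
python3 - <<'E'
import cv2
i=cv2.imread("pics/top0.png")[180:360,110:530]
cv2.imwrite("pics/crop0.png",cv2.resize(i,None,fx=1.9,fy=1.9,interpolation=cv2.INTER_CUBIC))
E
```

```text
(no output)
```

View pics/crop0.png

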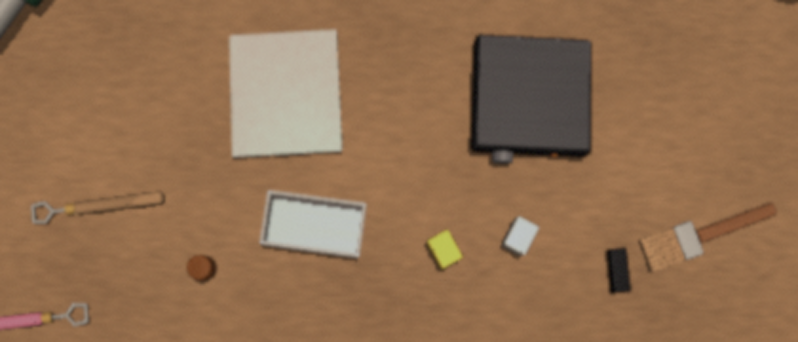

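The crop confirms the choices: bare tin (313,225), white wax (521,236), wooden carver (97,206), brush (710,232).

```bash
python3 - <<'E'
from h import *
np.set_printoptions(precision=1,suppress=True)
c=camera_info("top")
S={'panel':(15,[(230,35),(336,30),(341,151),(233,156)]),'hot':(45,[(480,36),(591,41),(590,150),(477,149)]),'tin':(34,[(268,191),(365,204),(358,258),(262,244)]),
'wax':(38,[(519,216),(538,226),(522,252),(504,243)]),'brush':(7,[(647,253),(774,209)]),'carver':(8,[(31,212),(163,198)]),'jar':(42,[(200,266)]),'bar':(22,[(609,249),(626,249),(629,291),(611,292)]),'yel':(38,[(428,238),(447,230),(462,259),(442,268)])}
for n,(z,p) in S.items():
    w=px2w(c,np.array(p)/1.9+[110,180],z)[:,:2]; e=np.diff(np.r_[w,w[:1]],axis=0)
    print(n,w.mean(0),'len',np.linalg.norm(e,axis=1),'ang',np.arctan2(e[:,1],e[:,0]).round(3))
print(camera_info("wrist"))
E
```

```text
panel [599.8 162.5] len [137.2 158.2 136.1 158.2] ang [-1.5 -3.1  1.6  0.1]
hot [ 600.  -151.5] len [140.7 139.5 139.8 144.1] ang [-1.6  3.1  1.6 -0. ]
tin [431.7 118.2] len [120.4  66.2 118.2  65.1] ang [-1.7  3.   1.5 -0.1]
wax [ 425.5 -135. ] len [26.1 37.5 24.3 37.9] ang [-2.   2.6  1.1 -0.5]
brush [ 436.6 -381.8] len [176.5 176.5] ang [-1.2  1.9]
carver [449.4 394.9] len [169.8 169.8] ang [-1.4  1.7]
jar [376.6 252.3] len [0.] ang [0.]
bar [ 384.9 -258.7] len [21.3 51.4 22.5 52.5] ang [-1.6 -3.1  1.6  0. ]
yel [405.8 -42.6] len [25.1 39.3 26.6 39.8] ang [-1.1 -2.6  2.   0.5]
{'fx': 375.8332663621367, 'fy': 375.8332663621367, 'cx': 317.78990857239677, 'cy': 237.41067618469233, 'distortion': array([-0.1,  0. ,  0. ,  0. ,  0. ]), 'T': array([[   0.3,   -0.9,   -0.3,  264. ],
       [  -1. ,   -0.3,   -0.1, -599.3],
       [   0. ,    0.3,   -1. ,  373.7],
       [   0. ,    0. ,    0. ,    1. ]])}
```

```bash
cat >>h.py <<'E'
from scipy.spatial.transform import Rotation as R
def delta(*wps):
    s=read_state(); r=R.from_euler('xyz',s['tool_rot']); o=[]
    for x,y,z,yaw in wps:
        d=r.inv().apply(np.array([x,y,z])-s['eef_pos']); a=(r.inv()*R.from_euler('xyz',[np.pi,0,yaw])).as_rotvec()
        print('delta',d.round(1),a.round(3),'rows>=',round(max(np.linalg.norm(d)/62.5,np.linalg.norm(a)/.187),1))
E
python3 -c "
from h import *
delta((500,-230,250,0.0))"
```

```text
delta [ 410.9 -283.3  -50. ] [-0.002  0.     0.297] rows>= 8.0
```

Emit:
play_rows(
  deltas=[411, -283, -50, -0.002, 0, 0.297, 1, 411, -283, -50, -0.002, 0, 0.297, 1, 411, -283, -50, -0.002, 0, 0.297, 1, 411, -283, -50, -0.002, 0, 0.297, 1, 411, -283, -50, -0.002, 0, 0.297, 1, 411, -283, -50, -0.002, 0, 0.297, 1, 411, -283, -50, -0.002, 0, 0.297, 1, 411, -283, -50, -0.002, 0, 0.297, 1, 411, -283, -50, -0.002, 0, 0.297, 1, 411, -283, -50, -0.002, 0, 0.297, 1],
)

```text
clock: 1.35
eef_pos: [499.9, -230.9, 249.9]
tool_rot: [3.139, 0.001, 0.0]
force: [-0.4, -1.3, -0.2]
width: 85.3
gripper_force: 0.0
```

```bash
python3 - <<'E'
from h import *
import pickle
s=read_state();print(s['eef_pos'],s['tool_rot'],abs(s['qd']).max())
c=camera_info("wrist");i=get_image("wrist");pickle.dump(c,open("A.pkl","wb"));cv2.imwrite("pics/A.png",i[:,:,::-1])
E
```

```text
[ 499.89613832 -230.87116079  249.93545256] [3.13929505e+00 9.08927587e-04 3.77011160e-04] 0.034048431304309575
```

View pics/A.png

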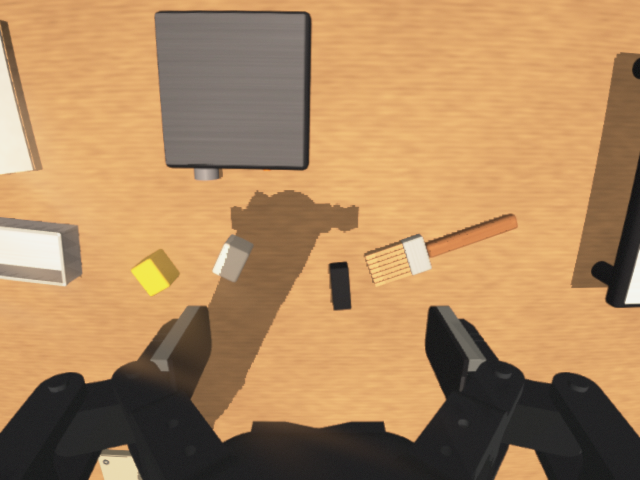

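View A shows the hotplate top at (156..306, 13..166), the brush from (371,268) to (516,219), and the wax at (232,258), partly in shadow.

```bash
python3 - <<'E'
from h import *
import pickle
np.set_printoptions(precision=3,suppress=True)
c=pickle.load(open("A.pkl","rb"))
def m(n,z,p):
    w=px2w(c,p,z)[:,:2]; e=np.diff(np.r_[w,w[:1]],axis=0); print(n,w.mean(0),'len',np.linalg.norm(e,axis=1),'ang',np.arctan2(e[:,1],e[:,0]))
m('hot',45,[(156,13),(310,12),(308,168),(165,166)])
m('brush',7,[(371,268),(516,219)])
m('bar',22,[(330,263),(348,262),(351,309),(333,309)])
delta((500,0,250,0),(470,200,250,0.0))
cv2.imwrite("pics/A2.png",cv2.resize(cv2.imread("pics/A.png")[220:300,190:290],None,fx=5,fy=5,interpolation=cv2.INTER_CUBIC))
E
```

```text
hot [ 601.343 -152.811] len [141.629 141.987 144.577 140.897] ang [-1.583  3.123  1.551 -0.04 ]
brush [ 435.978 -381.191] len [179.386 179.386] ang [-1.224  1.918]
bar [ 388.582 -259.685] len [20.704 60.808 21.622 59.459] ang [-1.513 -3.056  1.567  0.071]
delta [   0.3 -231.8   -0.6] [ 0.003  0.001 -0.002] rows>= 3.7
delta [ -30.  -431.8   -1.1] [ 0.003  0.001 -0.002] rows>= 6.9
```

View pics/A2.png

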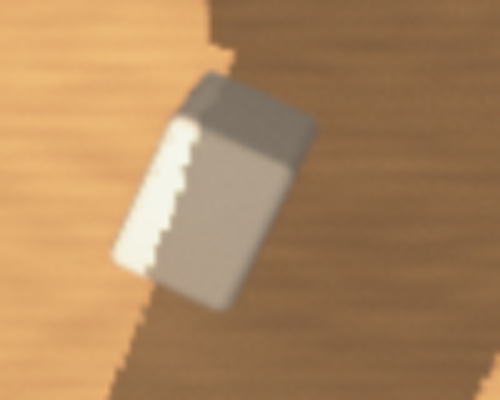

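The white wax's top face has corners (178,117), (292,170), (222,310) and (113,257) in the crop.

```bash
python3 - <<'E'
from h import *
import pickle
np.set_printoptions(precision=3,suppress=True)
c=pickle.load(open("A.pkl","rb"))
w=px2w(c,np.array([(178,117),(292,170),(222,310),(113,257)])/5+[190,220],38)[:,:2]; e=np.diff(np.r_[w,w[:1]],axis=0); print(w.mean(0),'len',np.linalg.norm(e,axis=1),'ang',np.arctan2(e[:,1],e[:,0]))
E
```

```text
[ 424.44  -136.007] len [27.15  37.978 26.874 37.167] ang [-2.04   2.655  1.072 -0.479]
```

Emit:
play_rows(
  deltas=[-30, -432, -1, 0.003, 0.001, 0, 1, -30, -432, -1, 0.003, 0.001, 0, 1, -30, -432, -1, 0.003, 0.001, 0, 1, -30, -432, -1, 0.003, 0.001, 0, 1, -30, -432, -1, 0.003, 0.001, 0, 1, -30, -432, -1, 0.003, 0.001, 0, 1, -30, -432, -1, 0.003, 0.001, 0, 1, -30, -432, -1, 0.003, 0.001, 0, 1, -30, -432, -1, 0.003, 0.001, 0, 1],
)

```text
clock: 2.52
eef_pos: [470.8, 198.9, 250.2]
tool_rot: [3.141, -0.001, -0.003]
force: [-0.1, 0.1, 0.5]
width: 85.2
gripper_force: 0.0
```

```bash
python3 - <<'E'
from h import *
import pickle
s=read_state();print(s['eef_pos'],s['tool_rot'],abs(s['qd']).max())
c=camera_info("wrist");i=get_image("wrist");pickle.dump(c,open("B.pkl","wb"));cv2.imwrite("pics/B.png",i[:,:,::-1])
E
```

```text
[470.82133095 198.94071736 250.17872309] [ 3.14098848e+00 -9.17734141e-04 -2.88137985e-03] 0.022088115758279337
```

View pics/B.png

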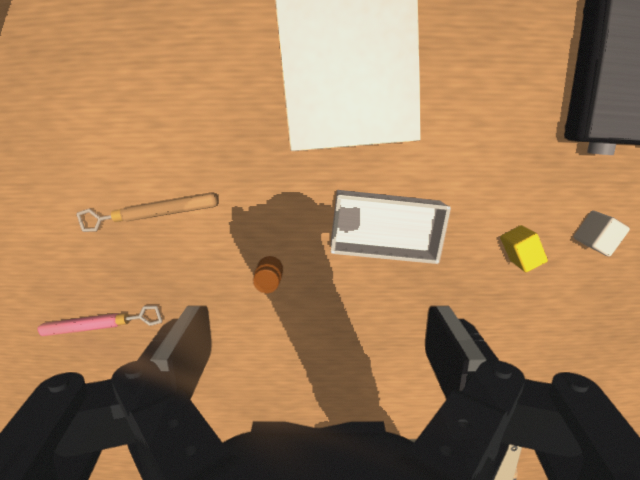

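View B shows the tin rim (337,191), (449,207), (438,263), (331,254), the panel's near corners (291,150) and (420,138), and the carver from (78,221) to (217,200).

```bash
python3 - <<'E'
from h import *
import pickle
np.set_printoptions(precision=3,suppress=True)
c=pickle.load(open("B.pkl","rb"))
def m(n,z,p):
    w=px2w(c,p,z)[:,:2]; e=np.diff(np.r_[w,w[:1]],axis=0); print(n,w.mean(0),'len',np.linalg.norm(e,axis=1),'ang',np.arctan2(e[:,1],e[:,0]))
m('tin',34,[(337,191),(449,207),(439,263),(331,254)])
m('carver',8,[(78,221),(217,200)])
m('panelnear',15,[(291,150),(420,138)])
m('L',15,[(291,150),(278,1)]);m('R',15,[(420,138),(417,1)])
m('jar',42,[(266,281)])
delta((432,118,120,1.44),(432,118,40,1.44),(432,118,12,1.44))
E
```

```text
tin [432.624 119.383] len [121.838  64.586 122.131  70.621] ang [-1.714  3.068  1.477 -0.082]
carver [448.801 395.753] len [170.425 170.425] ang [-1.432  1.709]
panelnear [522.293 156.905] len [138.119 138.119] ang [-1.479  1.662]
L [588.166 230.584] len [144.677 144.677] ang [ 0.068 -3.074]
R [594.789  93.691] len [132.858 132.858] ang [ 0.084 -3.058]
jar [375.877 255.07 ] len [0.] ang [0.]
delta [-38.8  80.5 130.3] [ 0.001 -0.    -1.444] rows>= 7.7
delta [-38.9  80.5 210.3] [ 0.001 -0.    -1.444] rows>= 7.7
delta [-38.9  80.4 238.3] [ 0.001 -0.    -1.444] rows>= 7.7
```

```bash
python3 -c "
from h import *
delta((432.3,118.8,100,1.455),(432.3,118.8,4,1.455))"
```

```text
delta [-38.5  79.7 150.3] [ 1.000e-03 -0.000e+00 -1.459e+00] rows>= 7.8
delta [-38.6  79.6 246.3] [ 1.000e-03 -0.000e+00 -1.459e+00] rows>= 7.8
```

Emit:
play_rows(
  deltas=[-39, 80, 150, 0.001, 0, -1.459, 1, -39, 80, 150, 0.001, 0, -1.459, 1, -39, 80, 150, 0.001, 0, -1.459, 1, -39, 80, 150, 0.001, 0, -1.459, 1, -39, 80, 150, 0.001, 0, -1.459, 1, -39, 80, 150, 0.001, 0, -1.459, 1, -39, 80, 150, 0.001, 0, -1.459, 1, -39, 80, 150, 0.001, 0, -1.459, 1, -39, 80, 150, 0.001, 0, -1.459, 1, -39, 80, 150, 0.001, 0, -1.459, 1],
)

```text
clock: 3.82
eef_pos: [431.9, 120.0, 100.4]
tool_rot: [3.141, -0.001, 1.454]
force: [-0.3, 0.2, -0.5]
width: 85.3
gripper_force: 0.0
```

```bash
python3 - <<'E'
from h import *
delta((432.3,118.8,4,1.455))
i=get_image("wrist");cv2.imwrite("pics/C.png",i[:,:,::-1])
E
```

```text
delta [-1.3  0.5 96.4] [ 0.001 -0.001 -0.001] rows>= 1.5
```

View pics/C.png

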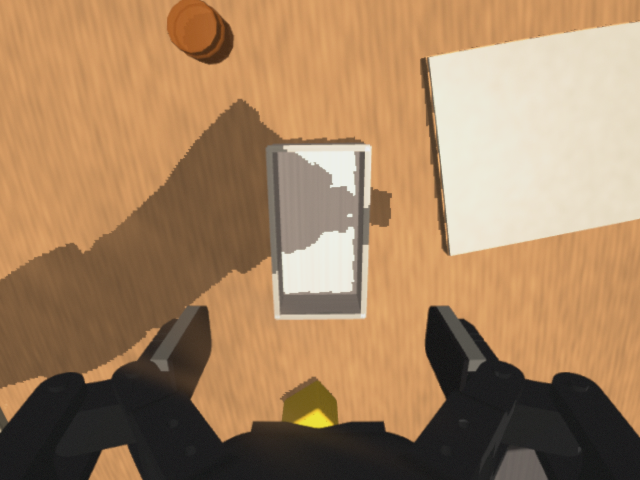

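The tin is aligned and centred between the fingers (column 320, fingers 210–427). I'll descend and grip it.

Emit:
play_rows(
  deltas=[-1, 0.5, 50, 0, 0, 0, 1, -1, 0.5, 80, 0, 0, 0, 1, -1, 0.5, 96, 0, 0, 0, 1, -1, 0.5, 96, 0, 0, 0, 1, -1, 0.5, 96, 0, 0, 0, 0, -1, 0.5, 96, 0, 0, 0, 0, -1, 0.5, 96, 0, 0, 0, 0, -1, 0.5, 96, 0, 0, 0, 0, -1, 0.5, 96, 0, 0, 0, 0],
)

```text
clock: 5.0
eef_pos: [432.2, 120.5, 4.5]
tool_rot: [3.141, -0.002, 1.459]
force: [0.3, -0.4, -0.1]
width: -0.4
gripper_force: 0.0
```

```bash
python3 -c "
from h import *
print(read_state()['gripper_force'])
delta((432,119,140,1.455),(600.7,-152.2,140,1.57))"
```

```text
0.0
delta [-1.300e+00  1.000e-01 -1.355e+02] [ 0.001 -0.002  0.004] rows>= 2.2
delta [-251.9  198.  -135.9] [ 0.001 -0.002 -0.111] rows>= 5.6
```

The fingers shut completely without gripping anything, so I'll look.

```bash
python3 - <<'E'
from h import *
i=get_image("wrist");cv2.imwrite("pics/D.png",i[:,:,::-1]);s=read_state();print(s)
E
```

```text
{'clock': 5.05, 'qpos': array([-0.18572206,  0.72011481, -0.21552599,  2.20956838,  0.569694  ,
        0.26199566, -1.01487001]), 'qd': array([ 6.99635188e-04,  3.99607344e-03, -1.04541974e-03, -1.71585060e-03,
       -1.79952713e-03, -8.33378466e-05, -1.85373728e-03]), 'tau': array([ 1.92255626e-02, -4.63006711e+01, -1.85199235e+00, -5.08110479e+00,
        2.44124065e-03, -7.82335061e-03,  1.08972436e-04]), 'eef_pos': array([432.20595527, 120.49579922,   4.40575398]), 'tool_rot': array([ 3.14093956e+00, -1.82717730e-03,  1.45860290e+00]), 'force': array([ 0.04941152,  1.23364854, -1.42981185]), 'torque': array([-0.02341555,  0.02556873,  0.04338733]), 'gripper_force': 0.0, 'width': -0.029103967131976875}
```

View pics/D.png

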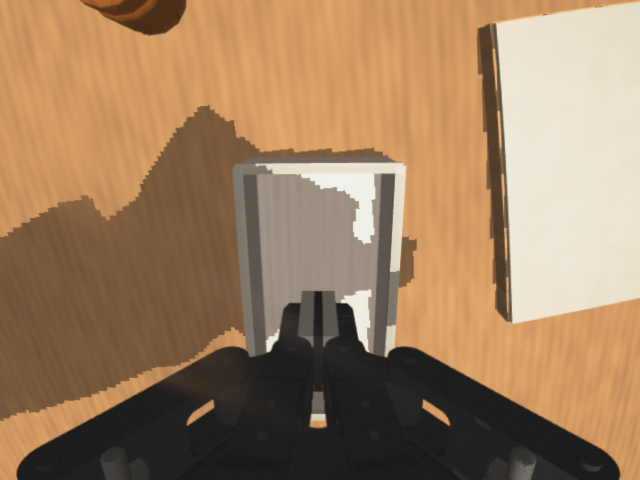

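The fingers closed inside the tin, so they must have passed over the rim. The tin stayed put. I'll lift, reopen and descend lower, letting it settle before closing.

Emit:
play_rows(
  deltas=[0, 0, -60, 0, 0, 0, 0, 0, 0, -60, 0, 0, 0, 0, 0, 0, -60, 0, 0, 0, 1, 0, 0, -60, 0, 0, 0, 1, 0, 0, -60, 0, 0, 0, 1, 0, 0, -60, 0, 0, 0, 1, 0, 0, -60, 0, 0, 0, 1],
)

```text
clock: 5.92
eef_pos: [431.9, 120.5, 64.1]
tool_rot: [3.142, -0.002, 1.459]
force: [0.6, -0.0, 1.2]
width: 85.6
gripper_force: 0.0
```

Emit:
play_rows(
  deltas=[0, 1, 30, 0, 0, 0, 1, 0, 1, 50, 0, 0, 0, 1, 0, 1, 62, 0, 0, 0, 1, 0, 1, 62, 0, 0, 0, 1, 0, 1, 62, 0, 0, 0, 1],
)

```text
clock: 6.55
eef_pos: [433.5, 120.6, 2.8]
tool_rot: [3.14, -0.002, 1.459]
force: [0.0, 0.4, -0.0]
width: 85.5
gripper_force: 0.0
```

```bash
python3 - <<'E'
from h import *
i=get_image("wrist");cv2.imwrite("pics/E.png",i[:,:,::-1])
E
```

```text
(no output)
```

View pics/E.png

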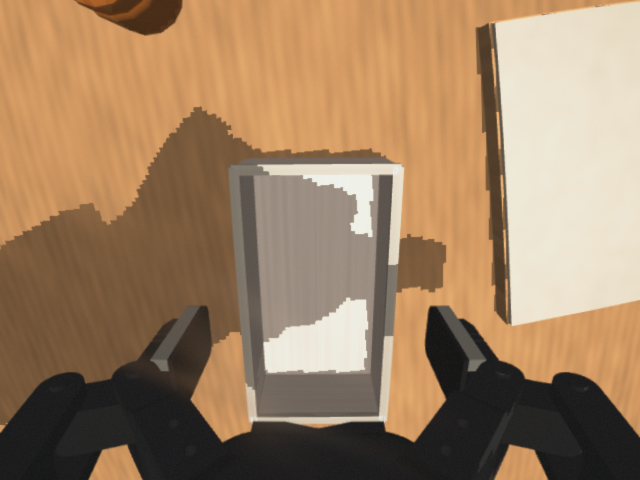

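```bash
python3 - <<'E'
from h import *
np.set_printoptions(precision=1,suppress=True)
s=read_state();c=camera_info("wrist");r=R.from_euler('xyz',s['tool_rot']).as_matrix();t=s['eef_pos']
print(t, c['T'][:3,3])
for h in(0,13,25,40):
  print(h,w2px(c,[t+r@np.array(v) for v in((11,0,-h),(-11,0,-h),(11,42.5,-h),(-11,42.5,-h))]).tolist())
E
```

```text
[433.6 120.6   2.9] [441.5 196.8 177.3]
0 [[318.3886643861845, 256.687621544926], [318.36948198817976, 296.73796468276714], [403.8723237398705, 256.5880894719187], [400.76328673549983, 296.5017379712725]]
13 [[318.4538992706568, 266.656676233], [318.4305777765134, 309.0192123342706], [409.9548507554598, 266.50120191662415], [406.3613969039326, 308.70201373382963]]
25 [[318.5228356233709, 277.1990287989079], [318.4946957229481, 321.91727200754036], [416.36779910560546, 276.9707778997177], [412.2219765596643, 321.4987202149582]]
40 [[318.6237171223787, 292.6409864539224], [318.5876879132269, 340.64093780419984], [425.72335999761253, 292.27801946213333], [420.6937073795235, 340.04229062411906]]
```

By image scale the open fingertips sit near z≈43, above the rim and about 40 mm behind the reported TCP. I'll go down 24 mm more in small steps, watch the force, then close.

Emit:
play_rows(
  deltas=[0, 0, 8, 0, 0, 0, 1, 0, 0, 16, 0, 0, 0, 1, 0, 0, 16, 0, 0, 0, 1],
)

```text
clock: 6.98
eef_pos: [433.3, 120.4, -13.4]
tool_rot: [3.141, -0.002, 1.459]
force: [0.2, -0.2, 0.8]
width: 85.2
gripper_force: 0.0
```

Emit:
play_rows(
  deltas=[0, 0, 4, 0, 0, 0, 1, 0, 0, 8, 0, 0, 0, 1, 0, 0, 8, 0, 0, 0, 1],
)

```text
clock: 7.35
eef_pos: [433.4, 120.5, -21.3]
tool_rot: [3.141, -0.002, 1.459]
force: [-0.5, -0.1, 0.8]
width: 85.6
gripper_force: 0.0
```

Emit:
play_rows(
  deltas=[0, 0, 0, 0, 0, 0, 0.5, 0, 0, 0, 0, 0, 0, 0.5, 0, 0, 0, 0, 0, 0, 0.5, 0, 0, 0, 0, 0, 0, 0.5, 0, 0, 0, 0, 0, 0, 0.5],
)

```text
clock: 7.98
eef_pos: [433.4, 120.5, -20.9]
tool_rot: [3.14, -0.002, 1.459]
force: [0.0, -0.5, 6.4]
width: 62.7
gripper_force: 65.5
```

Emit:
play_rows(
  deltas=[0, 0, -10, 0, 0, 0, 0, 0, 0, -30, 0, 0, 0, 0, 0, 0, -80, 0, 0, 0, 0, 0, 0, -130, 0, 0, 0, 0, 0, 0, -130, 0, 0, 0, 0, 0, 0, -130, 0, 0, 0, 0],
)

```text
clock: 8.72
eef_pos: [432.7, 119.4, 108.3]
tool_rot: [3.141, -0.001, 1.458]
force: [-0.4, -0.0, -2.2]
width: 62.6
gripper_force: 66.8
```

```bash
python3 -c "
from h import *
delta((601,-151,110,1.57),(601,-151,24.5,1.57))"
```

```text
delta [-249.8  197.7   -1.8] [ 0.    -0.001 -0.112] rows>= 5.1
delta [-249.8  197.7   83.7] [ 0.    -0.001 -0.112] rows>= 5.3
```

Emit:
play_rows(
  deltas=[-40, 32, 0, 0, 0, -0.02, 0, -90, 71, -2, 0, 0, -0.04, 0, -140, 111, -2, 0, 0, -0.07, 0, -190, 150, -2, 0, 0, -0.1, 0, -225, 178, -2, 0, 0, -0.112, 0, -250, 198, -2, 0, 0, -0.112, 0, -250, 198, -2, 0, 0, -0.112, 0, -250, 198, 35, 0, 0, -0.112, 0, -250, 198, 70, 0, 0, -0.112, 0, -250, 198, 70, 0, 0, -0.112, 0],
)

```text
clock: 9.98
eef_pos: [597.9, -148.5, 34.4]
tool_rot: [-3.134, -0.003, 1.573]
force: [-0.7, -0.6, -2.1]
width: 62.7
gripper_force: 66.5
```

```bash
python3 - <<'E'
from h import *
delta((601,-151,24.5,1.57))
i=get_image("wrist");cv2.imwrite("pics/F.png",i[:,:,::-1])
E
```

```text
delta [-2.6  3.1  9.9] [-0.008 -0.003  0.003] rows>= 0.2
```

View pics/F.png

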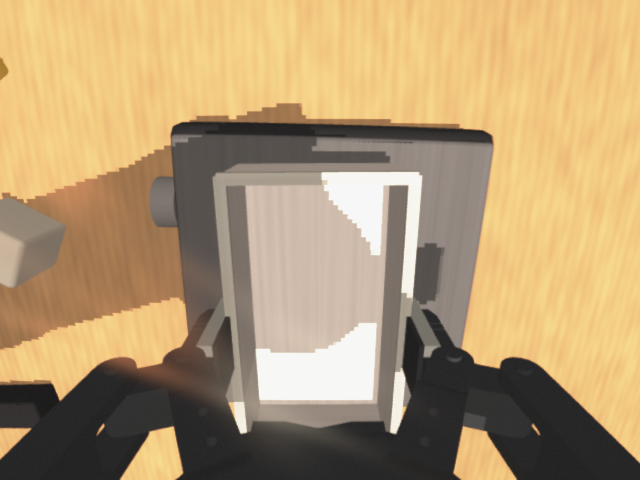

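Tin rim columns are 215–420 and the hotplate's far corners are near (178,138) and (490,140). I'll compute the remaining offset.

```bash
python3 - <<'E'
from h import *
np.set_printoptions(precision=1,suppress=True)
c=camera_info("wrist")
print(px2w(c,[(177,138),(490,141),(182,200),(480,230)],45))
print('tin',px2w(c,[(215,175),(420,175),(240,432),(395,432)],34+55))
E
```

```text
[[ 538.4  -79.8   45. ]
 [ 674.5  -80.5   45. ]
 [ 537.9 -107.2   45. ]
 [ 675.2 -121.    45. ]]
tin [[ 566.1  -89.6   89. ]
 [ 632.9  -89.4   89. ]
 [ 567.2 -196.6   89. ]
 [ 632.2 -196.2   89. ]]
```

Emit:
play_rows(
  deltas=[-2, 6, 0, -0.008, -0.003, 0, 0, -2, 6, 5, -0.008, -0.003, 0, 0, -2, 6, 9, -0.008, -0.003, 0, 0, -2, 6, 10, -0.008, -0.003, 0, 0, -2, 6, 10, -0.008, -0.003, 0, 0],
)

```text
clock: 10.65
eef_pos: [607.8, -152.2, 28.0]
tool_rot: [3.133, 0.001, 1.571]
force: [0.6, -0.1, -1.1]
width: 62.4
gripper_force: 66.5
```

```bash
python3 -c "
from h import *
delta((604,-151,24.5,1.57))"
```

```text
delta [ 1.2 -3.9  3.4] [0.009 0.001 0.001] rows>= 0.1
```

Emit:
play_rows(
  deltas=[1, -3, 1, 0.007, 0, 0, 0, 1, -3, 3, 0.007, 0, 0, 0, 1, -3, 3.5, 0.007, 0, 0, 0, 1, -3, 3.5, 0.007, 0, 0, 0, 1, -3, 3.5, 0.007, 0, 0, 0],
)

```text
clock: 11.28
eef_pos: [605.0, -151.2, 24.5]
tool_rot: [3.14, 0.001, 1.571]
force: [0.2, 0.3, -0.3]
width: 62.8
gripper_force: 66.7
```

Emit:
play_rows(
  deltas=[0, 0, 1, 0, 0, 0, 0, 0, 0, 1, 0, 0, 0, 0, 0, 0, 1, 0, 0, 0, 1, 0, 0, 1, 0, 0, 0, 1, 0, 0, 1, 0, 0, 0, 1, 0, 0, 1, 0, 0, 0, 1, 0, 0, -60, 0, 0, 0, 1, 0, 0, -120, 0, 0, 0, 1, 0, 0, -120, 0, 0, 0, 1, 0, 0, -120, 0, 0, 0, 1],
)

```text
clock: 12.52
eef_pos: [604.3, -151.4, 144.2]
tool_rot: [3.14, 0.002, 1.571]
force: [0.2, 0.4, -0.9]
width: 85.3
gripper_force: 0.0
```

```bash
python3 - <<'E'
from h import *
import pickle
delta((424.9,-135.6,140,1.08),(424.9,-135.6,-12,1.08))
pickle.dump(camera_info("wrist"),open("G.pkl","wb"))
i=get_image("wrist");cv2.imwrite("pics/G.png",i[:,:,::-1])
E
```

```text
delta [  15.8 -179.4    4. ] [0.002 0.002 0.491] rows>= 2.9
delta [  16.1 -179.6  156. ] [0.002 0.002 0.491] rows>= 3.8
```

View pics/G.png

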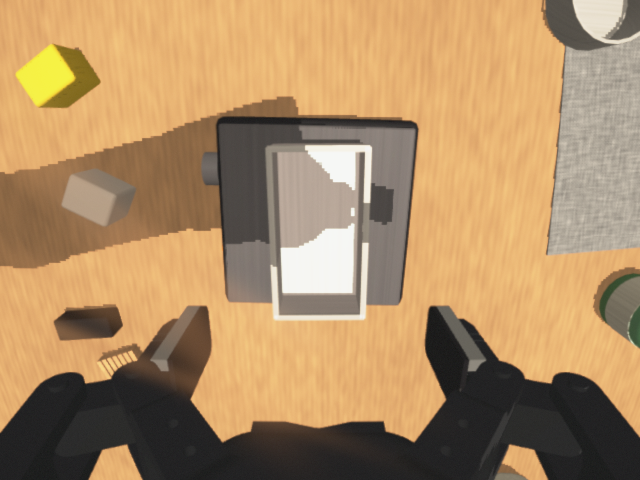

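The tin stands on the hotplate, with rim corners (267,147) to (365,320). I'll compare it with the hotplate corners (219,122), (415,126), (402,302), (228,300).

```bash
python3 - <<'E'
from h import *
import pickle
np.set_printoptions(precision=1,suppress=True)
c=pickle.load(open("G.pkl","rb"))
h=px2w(c,[(220,122),(415,126),(402,302),(228,300)],45);t=px2w(c,[(267,147),(371,147),(365,320),(275,320)],79)
print(h,h.mean(0));print(t,t.mean(0))
E
```

```text
[[ 535.3  -77.2   45. ]
 [ 672.5  -80.    45. ]
 [ 672.6 -217.8   45. ]
 [ 531.  -215.8   45. ]] [ 602.9 -147.7   45. ]
[[ 572.3  -92.1   79. ]
 [ 637.2  -92.1   79. ]
 [ 638.1 -214.3   79. ]
 [ 573.  -214.2   79. ]] [ 605.1 -153.2   79. ]
```

The tin is centred within about 6 mm. Next is the wax.

Emit:
play_rows(
  deltas=[16, -60, 4, 0.002, 0.002, 0.16, 1, 16, -120, 4, 0.002, 0.002, 0.32, 1, 16, -179, 4, 0.002, 0.002, 0.49, 1, 16, -179, 4, 0.002, 0.002, 0.49, 1, 16, -179, 50, 0.002, 0.002, 0.49, 1, 16, -179, 90, 0.002, 0.002, 0.49, 1, 16, -179, 90, 0.002, 0.002, 0.49, 1, 16, -179, 90, 0.002, 0.002, 0.49, 1],
)

```text
clock: 13.58
eef_pos: [426.8, -134.8, 54.5]
tool_rot: [-3.142, -0.002, 1.082]
force: [1.2, 0.1, 0.6]
width: 85.7
gripper_force: 0.0
```

```bash
python3 - <<'E'
from h import *
delta((424.9,-135.6,-15,1.08))
c=camera_info("wrist")
# project estimated wax top corners and pad line
a=np.array([np.cos(-.487),np.sin(-.487),0]);b=np.array([-a[1],a[0],0]);o=np.array([424.9,-135.6,38])
P=[o+20*i*a+15*j*b for i,j in((1,1),(1,-1),(-1,-1),(-1,1))]
q=w2px(c,P);print(q.round())
i=get_image("wrist")[:,:,::-1].copy();cv2.polylines(i,[q.round().astype(int)],True,(0,0,255),1);cv2.imwrite("pics/H.png",i)
E
```

```text
delta [-1.7 -1.3 69.5] [-0.    -0.002  0.002] rows>= 1.1
[[352. 241.]
 [351. 292.]
 [280. 292.]
 [278. 242.]]
```

View pics/H.png

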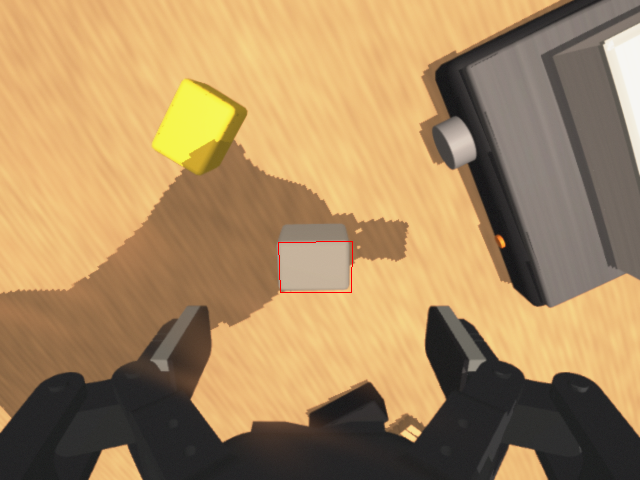

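The projected outline matches the wax exactly. I'll descend and grip.

Emit:
play_rows(
  deltas=[-1.5, -1, 40, 0, -0.002, 0, 1, -1.5, -1, 65, 0, -0.002, 0, 1, -1.5, -1, 69, 0, -0.002, 0, 1, -1.5, -1, 69, 0, -0.002, 0, 1, -1.5, -1, 69, 0, -0.002, 0, 0.2, -1.5, -1, 69, 0, -0.002, 0, 0.2, -1.5, -1, 69, 0, -0.002, 0, 0.2, -1.5, -1, 69, 0, -0.002, 0, 0.2, -1.5, -1, 69, 0, -0.002, 0, 0.2],
)

```text
clock: 14.75
eef_pos: [424.7, -136.2, -14.0]
tool_rot: [3.14, 0.001, 1.081]
force: [-0.8, 0.1, 8.3]
width: 38.8
gripper_force: 60.2
```

Emit:
play_rows(
  deltas=[0, 0, -10, 0, 0, 0, 0, 0, 0, -50, 0, 0, 0, 0, 0, 0, -110, 0, 0, 0, 0, 0, 0, -150, 0, 0, 0, 0, 0, 0, -150, 0, 0, 0, 0, 0, 0, -150, 0, 0, 0, 0],
)

```text
clock: 15.5
eef_pos: [423.6, -136.2, 134.9]
tool_rot: [-3.141, 0.002, 1.08]
force: [0.5, 0.2, -0.7]
width: 38.9
gripper_force: 60.6
```

```bash
python3 -c "
from h import *
print(read_state()['width'])
delta((604.5,-151.5,136,0.0))"
```

```text
38.85445407887883
delta [ 71.7 166.8  -1.4] [-0.     0.002  1.08 ] rows>= 5.8
```

Emit:
play_rows(
  deltas=[12, 27, -1, 0, 0, 0.16, 0, 24, 55, -1, 0, 0, 0.33, 0, 36, 83, -1, 0, 0, 0.5, 0, 48, 111, -1, 0, 0, 0.67, 0, 60, 139, -1, 0, 0, 0.84, 0, 68, 158, -1, 0, 0, 1.0, 0, 72, 167, -1, 0, 0, 1.08, 0, 72, 167, -1, 0, 0, 1.08, 0, 72, 167, -1, 0, 0, 1.08, 0, 72, 167, -1, 0, 0, 1.08, 0],
)

```text
clock: 16.75
eef_pos: [604.8, -150.9, 135.6]
tool_rot: [3.141, 0.002, 0.001]
force: [0.2, 0.3, -0.6]
width: 38.9
gripper_force: 60.6
```

```bash
python3 - <<'E'
from h import *
delta((604.5,-151.5,40,0.0))
i=get_image("wrist")[:,:,::-1];cv2.imwrite("pics/I.png",i)
E
```

```text
delta [-0.1  0.5 95.6] [0.001 0.002 0.001] rows>= 1.5
```

View pics/I.png

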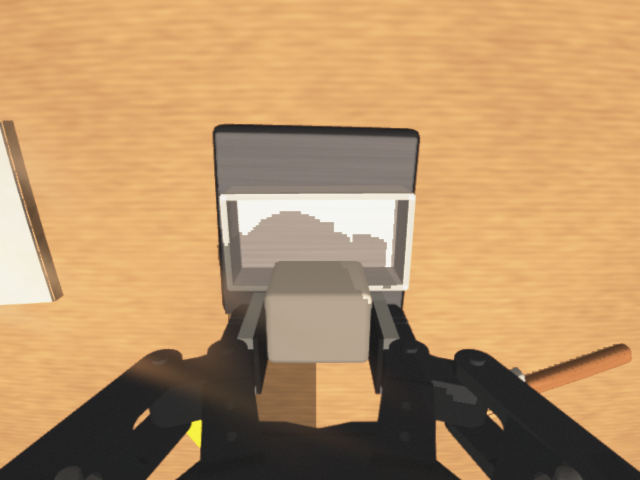

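The wax is held upright and the tin is well centred (columns 222–412, hotplate 216–417). I'll lower it into the tin.

Emit:
play_rows(
  deltas=[0, 0.5, 35, 0, 0.002, 0, 0, 0, 0.5, 65, 0, 0.002, 0, 0, 0, 0.5, 85, 0, 0.002, 0, 0, 0, 0.5, 95, 0, 0.002, 0, 0, 0, 0.5, 100, 0, 0.002, 0, 0, 0, 0.5, 100, 0, 0.002, 0, 0, 0, 0.5, 100, 0, 0.002, 0, 0],
)

```text
clock: 17.68
eef_pos: [606.2, -151.6, 36.8]
tool_rot: [3.141, -0.003, 0.001]
force: [0.5, -0.2, -0.1]
width: 39.1
gripper_force: 60.6
```

Emit:
play_rows(
  deltas=[0, 0, 1.5, 0, 0, 0, 0, 0, 0, 2.5, 0, 0, 0, 0, 0, 0, 2.5, 0, 0, 0, 0],
)

```text
clock: 18.05
eef_pos: [605.8, -151.6, 34.1]
tool_rot: [3.141, -0.002, 0.001]
force: [-1.6, 0.0, 4.0]
width: 38.7
gripper_force: 61.0
```

Contact at 4 N. I'll release to 0.6 and lift.

Emit:
play_rows(
  deltas=[0, 0, 0, 0, 0, 0, 0.6, 0, 0, 0, 0, 0, 0, 0.6, 0, 0, 0, 0, 0, 0, 0.6, 0, 0, -30, 0, 0, 0, 0.6, 0, 0, -80, 0, 0, 0, 0.6, 0, 0, -130, 0, 0, 0, 0.6, 0, 0, -150, 0, 0, 0, 1, 0, 0, -150, 0, 0, 0, 1, 0, 0, -150, 0, 0, 0, 1],
)

```text
clock: 19.18
eef_pos: [604.4, -151.4, 182.2]
tool_rot: [3.141, 0.001, 0.001]
force: [-0.4, -0.2, -0.6]
width: 85.6
gripper_force: 0.0
```

```bash
python3 - <<'E'
from h import *
# brush: axis handle->bristles; origin mid, yaw so tool y perpendicular to the brush
b=-1.224
print('yaw',1.918)
delta((436,-381.5,150,1.918),(436,-381.5,150,1.918-np.pi))
i=get_image("wrist")[:,:,::-1];cv2.imwrite("pics/J.png",cv2.resize(i,(400,300)))
E
```

```text
yaw 1.918
delta [-168.6  230.    32.4] [-1.000e-03  1.000e-03 -1.917e+00] rows>= 10.3
delta [-168.6  230.    32.4] [1.000e-03 1.000e-03 1.224e+00] rows>= 6.5
```

View pics/J.png

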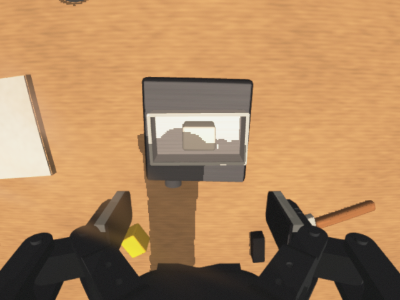

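The wax stands in the tin, at (200,135) in the small picture. Next is the brush.

Emit:
play_rows(
  deltas=[-20, 30, 5, 0, 0, 0.17, 1, -48, 66, 10, 0, 0, 0.34, 1, -76, 103, 15, 0, 0, 0.51, 1, -104, 140, 20, 0, 0, 0.68, 1, -130, 178, 25, 0, 0, 0.85, 1, -150, 210, 32, 0, 0, 1.02, 1, -169, 230, 60, 0, 0, 1.19, 1, -169, 230, 100, 0, 0, 1.224, 1, -169, 230, 112, 0, 0, 1.224, 1, -169, 230, 112, 0, 0, 1.224, 1],
)

```text
clock: 20.48
eef_pos: [436.5, -380.6, 70.4]
tool_rot: [-3.142, 0.001, -1.222]
force: [0.6, -0.9, 0.7]
width: 85.4
gripper_force: 0.0
```

```bash
cat > ov.py <<'E'
from h import *
import sys
x,y,ang,yaw,L0,L1,W,z,out=[float(v) for v in sys.argv[1:9]]+[sys.argv[9]]
delta((x,y,40,yaw),(x,y,-10,yaw))
c=camera_info("wrist");a=np.array([np.cos(ang),np.sin(ang),0]);b=np.array([-a[1],a[0],0]);o=np.array([x,y,z])
q=w2px(c,[o+L0*a+W*b,o+L0*a-W*b,o+L1*a-W*b,o+L1*a+W*b]);o2=w2px(c,[o]).round().astype(int)[0]
i=get_image("wrist")[:,:,::-1].copy();cv2.polylines(i,[q.round().astype(int)],True,(0,0,255),1);cv2.circle(i,[int(v) for v in o2],3,(255,0,0),-1);cv2.imwrite(out,i)
E
python3 ov.py 436 -381.5 1.918 -1.224 -90 90 9 14 pics/K.png
```

```text
delta [ 0.8  0.8 30.4] [-0.     0.001  0.002] rows>= 0.5
delta [ 0.8  0.8 80.4] [-0.     0.001  0.002] rows>= 1.3
```

View pics/K.png

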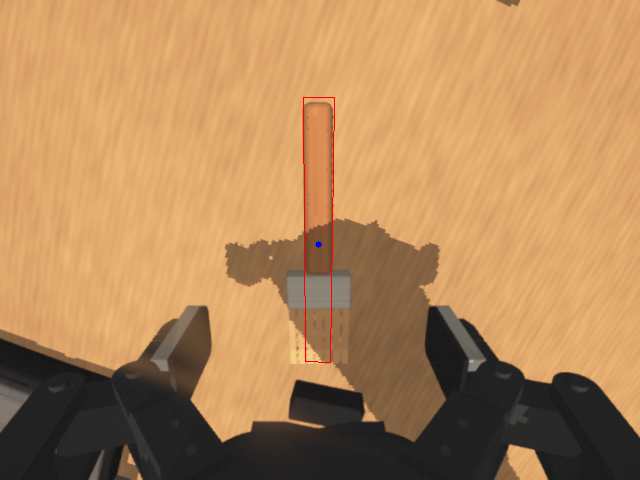

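I've used up my picture allowance (slightly over it), so I'll work from numbers from here. Picture K shows the brush outline matching, with the handle between the fingers. I'll descend with the fingers part closed.

Emit:
play_rows(
  deltas=[0.8, 0.8, 30, 0, 0, 0, 0.5, 0.8, 0.8, 60, 0, 0, 0, 0.5, 0.8, 0.8, 80, 0, 0, 0, 0.5, 0.8, 0.8, 84, 0, 0, 0, 0.5, 0.8, 0.8, 88, 0, 0, 0, 0.5, 0.8, 0.8, 90, 0, 0, 0, 0.5, 0.8, 0.8, 90, 0, 0, 0, 0.5],
)

```text
clock: 21.4
eef_pos: [436.7, -382.9, -18.0]
tool_rot: [-3.14, -0.002, -1.223]
force: [0.3, -0.6, 0.4]
width: 42.5
gripper_force: 0.0
```

Emit:
play_rows(
  deltas=[0, 0, 3, 0, 0, 0, 0.4, 0, 0, 6, 0, 0, 0, 0.4, 0, 0, 6, 0, 0, 0, 0.4, 0, 0, 6, 0, 0, 0, 0.4],
)

```text
clock: 21.9
eef_pos: [436.4, -382.6, -24.6]
tool_rot: [-3.141, -0.001, -1.223]
force: [-0.0, 0.4, -0.1]
width: 34.4
gripper_force: 0.0
```

Emit:
play_rows(
  deltas=[0, 0, 1, 0, 0, 0, 0, 0, 0, 1, 0, 0, 0, 0, 0, 0, 1, 0, 0, 0, 0, 0, 0, 1, 0, 0, 0, 0, 0, 0, 1, 0, 0, 0, 0],
)

```text
clock: 22.52
eef_pos: [436.5, -382.8, -25.2]
tool_rot: [-3.14, -0.001, -1.223]
force: [-0.1, 0.1, 5.1]
width: 16.0
gripper_force: 59.4
```

Emit:
play_rows(
  deltas=[0, 0, -10, 0, 0, 0, 0, 0, 0, -50, 0, 0, 0, 0, 0, 0, -110, 0, 0, 0, 0, 0, 0, -155, 0, 0, 0, 0, 0, 0, -155, 0, 0, 0, 0, 0, 0, -155, 0, 0, 0, 0],
)

```text
clock: 23.28
eef_pos: [435.6, -382.1, 129.2]
tool_rot: [-3.141, -0.0, -1.223]
force: [-0.0, -0.3, -0.7]
width: 16.1
gripper_force: 58.8
```

```bash
python3 -c "
from h import *
delta((612.5,43.4,132,0.08))"
```

```text
delta [-339.9 -311.2   -2.8] [-0.000e+00 -1.000e-03 -1.303e+00] rows>= 7.4
```

Emit:
play_rows(
  deltas=[-30, -27, -2, 0, 0, -0.12, 0, -68, -62, -3, 0, 0, -0.27, 0, -108, -99, -3, 0, 0, -0.42, 0, -148, -136, -3, 0, 0, -0.57, 0, -188, -172, -3, 0, 0, -0.72, 0, -228, -209, -3, 0, 0, -0.87, 0, -268, -245, -3, 0, 0, -1.02, 0, -304, -278, -3, 0, 0, -1.16, 0, -330, -302, -3, 0, 0, -1.27, 0, -340, -311, -3, 0, 0, -1.303, 0],
)

```text
clock: 24.52
eef_pos: [611.9, 45.8, 130.5]
tool_rot: [-3.141, 0.002, 0.084]
force: [-1.1, -1.3, -0.9]
width: 15.9
gripper_force: 58.8
```

Emit:
play_rows(
  deltas=[0, 0, 0, 0, 0, 0, 0, 0, 0, 0, 0, 0, 0, 0, 0, 0, 0, 0, 0, 0, 0],
)

```text
clock: 24.9
eef_pos: [612.4, 40.9, 132.3]
tool_rot: [3.14, -0.001, 0.077]
force: [-0.4, -0.1, -0.8]
width: 16.0
gripper_force: 58.8
```

```bash
python3 -c "
from h import *
delta((612.5,43.4,-15,0.08),(612.5,43.4,-24.5,0.08))"
```

```text
delta [  0.2  -2.8 147.3] [ 0.002 -0.001 -0.003] rows>= 2.4
delta [  0.2  -2.8 156.8] [ 0.002 -0.001 -0.003] rows>= 2.5
```

Emit:
play_rows(
  deltas=[0, -2, 45, 0, 0, 0, 0, 0, -2, 90, 0, 0, 0, 0, 0, -2, 125, 0, 0, 0, 0, 0, -2, 145, 0, 0, 0, 0, 0, -2, 152, 0, 0, 0, 0, 0, -2, 155, 0, 0, 0, 0, 0, -2, 155, 0, 0, 0, 0, 0, -2, 155, 0, 0, 0, 0],
)

```text
clock: 25.9
eef_pos: [613.6, 45.0, -21.6]
tool_rot: [3.141, -0.003, 0.08]
force: [0.5, -0.6, -0.7]
width: 15.7
gripper_force: 58.8
```

Emit:
play_rows(
  deltas=[0, 0, 1, 0, 0, 0, 0, 0, 0, 1.5, 0, 0, 0, 0, 0, 0, 1.5, 0, 0, 0, 0],
)

```text
clock: 26.28
eef_pos: [612.8, 44.9, -24.1]
tool_rot: [3.141, -0.001, 0.08]
force: [0.1, -0.3, -1.0]
width: 15.9
gripper_force: 58.8
```

Emit:
play_rows(
  deltas=[0, 1, 1, 0, 0, 0, 0, 0, 1, 1, 0, 0, 0, 0, 0, 1, 1, 0, 0, 0, 0.5, 0, 1, 1, 0, 0, 0, 0.5, 0, 1, 1, 0, 0, 0, 0.5, 0, 1, -40, 0, 0, 0, 0.6, 0, 1, -100, 0, 0, 0, 1, 0, 1, -160, 0, 0, 0, 1, 0, 1, -220, 0, 0, 0, 1, 0, 1, -220, 0, 0, 0, 1],
)

```text
clock: 27.52
eef_pos: [616.3, 44.9, 201.5]
tool_rot: [3.141, -0.012, 0.08]
force: [-0.5, -0.8, -0.2]
width: 85.2
gripper_force: 0.0
```

```bash
python3 -c "
from h import *
print(1.709-np.pi)
delta((449,395.3,150,1.709),(449,395.3,150,-1.4326),(449,395.3,60,1.709))"
```

```text
-1.432592653589793
delta [-139.5 -362.6   49.7] [ 0.01  -0.009 -1.629] rows>= 8.7
delta [-139.5 -362.6   49.7] [-0.009 -0.01   1.512] rows>= 8.1
delta [-140.6 -362.6  139.7] [ 0.01  -0.009 -1.629] rows>= 8.7
```

Emit:
play_rows(
  deltas=[-14, -37, 4, 0, 0, -0.17, 1, -29, -75, 8, 0, 0, -0.34, 1, -43, -112, 14, 0, 0, -0.51, 1, -58, -150, 20, 0, 0, -0.68, 1, -72, -187, 26, 0, 0, -0.85, 1, -86, -225, 32, 0, 0, -1.02, 1, -101, -262, 38, 0, 0, -1.19, 1, -115, -300, 44, 0, 0, -1.36, 1, -130, -337, 48, 0, 0, -1.53, 1, -140, -363, 50, 0.01, -0.009, -1.629, 1],
)

```text
clock: 28.78
eef_pos: [442.0, 396.1, 144.3]
tool_rot: [-3.128, -0.0, 1.715]
force: [0.1, -1.2, 0.4]
width: 85.6
gripper_force: 0.0
```

Emit:
play_rows(
  deltas=[0, 0, 40, 0, 0, 0, 1, 0, 0, 80, 0, 0, 0, 1, 0, 0, 80, 0, 0, 0, 1, 0, 0, 80, 0, 0, 0, 1],
)

```text
clock: 29.28
eef_pos: [443.4, 395.3, 66.2]
tool_rot: [-3.131, -0.001, 1.709]
force: [0.6, 0.6, 0.0]
width: 85.1
gripper_force: 0.0
```

```bash
python3 - <<'E'
from h import *
np.set_printoptions(precision=1,suppress=True)
delta((449,395.3,-18,1.709))
c=camera_info("wrist");i=get_image("wrist")[:,:,::-1];cv2.imwrite("pics/L.png",i)
o=np.array([449,395.3,14]);a=np.array([np.cos(1.709),np.sin(1.709),0]);b=np.array([-a[1],a[0],0])
print('axis px',w2px(c,[o-85*a,o-20*a,o,o+30*a,o+85*a]).tolist())
# cross-profile: distance of wood colour from expected axis
for t in(-90,-87,-84,-80,-60,-30,0,20):
    w=np.arange(-20,21,2); q=w2px(c,[o+t*a+k*b for k in w]).round().astype(int)
    print(t,[ (int(i[y,x].astype(int)@[0,1,0])) if 0<=y<480 and 0<=x<640 else -1 for x,y in q])
E
```

```text
delta [-0.8  6.4 84.1] [-0. -0. -0.] rows>= 1.4
axis px [[327.16842170094657, 358.21568100522114], [327.9797145507638, 274.13072820430705], [328.2418110471355, 245.19027571355042], [328.64319358686623, 198.89512454299455], [329.38972190374386, 104.79789356565269]]
-90 [182, 179, 182, 187, 178, 178, 186, 186, 189, 185, 182, 182, 177, 181, 186, 182, 186, 182, 182, 181, 174]
-87 [182, 181, 182, 186, 176, 178, 184, 185, 191, 183, 183, 183, 178, 186, 184, 182, 183, 181, 186, 180, 176]
-84 [182, 180, 185, 186, 177, 181, 178, 177, 171, 171, 170, 169, 172, 186, 181, 181, 181, 185, 189, 178, 177]
-80 [184, 181, 187, 185, 181, 180, 156, 188, 201, 199, 200, 168, 179, 155, 177, 180, 181, 188, 190, 177, 178]
-60 [183, 186, 182, 187, 183, 184, 144, 184, 200, 200, 199, 201, 181, 144, 141, 182, 190, 188, 180, 185, 179]
-30 [184, 193, 193, 184, 183, 180, 135, 161, 178, 184, 186, 185, 170, 144, 137, 188, 182, 187, 186, 182, 180]
0 [197, 187, 190, 183, 183, 184, 155, 93, 101, 109, 111, 109, 108, 101, 88, 103, 104, 106, 109, 103, 104]
20 [106, 107, 105, 107, 103, 104, 101, 94, 100, 109, 114, 114, 111, 102, 90, 104, 105, 102, 101, 105, 105]
```

The handle profile is centred within 0.5 mm of the estimate. I'll descend and grip.

Emit:
play_rows(
  deltas=[-1, 6, 30, 0, 0, 0, 0.5, -1, 6, 60, 0, 0, 0, 0.5, -1, 6, 80, 0, 0, 0, 0.5, -1, 6, 86, 0, 0, 0, 0.5, -1, 6, 90, 0, 0, 0, 0.5, -1, 6, 90, 0, 0, 0, 0.5, -1, 6, 90, 0, 0, 0, 0.5],
)

```text
clock: 30.2
eef_pos: [448.8, 394.8, -23.9]
tool_rot: [-3.132, -0.001, 1.709]
force: [0.6, 0.5, 0.2]
width: 42.5
gripper_force: 0.0
```

```bash
python3 -c "
from h import *
delta((449,395.3,-25,1.709))"
```

```text
delta [0.5 0.2 1.1] [-0.01  -0.001 -0.   ] rows>= 0.1
```

Emit:
play_rows(
  deltas=[0, 0, 1, -0.01, 0, 0, 0.5, 0, 0, 1, -0.01, 0, 0, 0, 0, 0, 1, -0.01, 0, 0, 0, 0, 0, 1, -0.01, 0, 0, 0, 0, 0, 1, -0.01, 0, 0, 0, 0, 0, 1, -0.01, 0, 0, 0],
)

```text
clock: 30.95
eef_pos: [448.5, 394.6, -25.2]
tool_rot: [-3.141, -0.001, 1.709]
force: [-0.8, -0.5, 5.1]
width: 14.1
gripper_force: 60.0
```

Emit:
play_rows(
  deltas=[0, 0, -10, 0, 0, 0, 0, 0, 0, -50, 0, 0, 0, 0, 0, 0, -105, 0, 0, 0, 0, 0, 0, -105, 0, 0, 0, 0, 0, 0, -105, 0, 0, 0, 0],
)

```text
clock: 31.58
eef_pos: [448.6, 393.6, 79.2]
tool_rot: [-3.141, 0.001, 1.708]
force: [-0.0, -0.3, -1.7]
width: 13.9
gripper_force: 59.3
```

```bash
python3 -c "
from h import *
delta((591.4,282.6,82,3.22))"
```

```text
delta [-129.5  126.2   -2.8] [-1.000e-03 -0.000e+00 -1.512e+00] rows>= 8.1
```

Emit:
play_rows(
  deltas=[-14, 14, -2, 0, 0, -0.16, 0, -28, 28, -3, 0, 0, -0.33, 0, -43, 42, -3, 0, 0, -0.5, 0, -58, 56, -3, 0, 0, -0.67, 0, -72, 70, -3, 0, 0, -0.84, 0, -86, 84, -3, 0, 0, -1.01, 0, -101, 98, -3, 0, 0, -1.18, 0, -115, 112, -3, 0, 0, -1.35, 0, -129, 126, -3, 0, 0, -1.512, 0, -129, 126, -3, 0, 0, -1.512, 0],
)

```text
clock: 32.83
eef_pos: [591.3, 281.6, 79.8]
tool_rot: [-3.14, -0.004, -3.068]
force: [1.1, 0.4, -0.2]
width: 13.8
gripper_force: 59.3
```

Emit:
play_rows(
  deltas=[0, 0, 0, 0, 0, 0, 0, 0, 0, 0, 0, 0, 0, 0, 0, 0, 0, 0, 0, 0, 0],
)

```text
clock: 33.2
eef_pos: [590.5, 284.6, 82.5]
tool_rot: [3.142, -0.001, -3.062]
force: [0.1, -0.6, 0.9]
width: 14.2
gripper_force: 59.3
```

```bash
python3 -c "
from h import *
delta((591.4,282.6,-24,3.22))"
```

```text
delta [ -0.8  -2.1 106.5] [ 0.    -0.001  0.002] rows>= 1.7
```

Emit:
play_rows(
  deltas=[-1, -2, 40, 0, 0, 0, 0, -1, -2, 75, 0, 0, 0, 0, -1, -2, 95, 0, 0, 0, 0, -1, -2, 102, 0, 0, 0, 0, -1, -2, 105, 0, 0, 0, 0, -1, -2, 106, 0, 0, 0, 0, -1, -2, 107, 0, 0, 0, 0, -1, -2, 107, 0, 0, 0, 0, -1, -2, 107, 0, 0, 0, 0],
)

```text
clock: 34.33
eef_pos: [592.3, 282.0, -24.5]
tool_rot: [3.141, -0.0, -3.062]
force: [-0.0, -0.2, 0.6]
width: 14.4
gripper_force: 59.3
```

Emit:
play_rows(
  deltas=[0, 0, 0.8, 0, 0, 0, 0, 0, 0, 0.8, 0, 0, 0, 0, 0, 0, 0.8, 0, 0, 0, 0.5, 0, 0, 0.8, 0, 0, 0, 0.5, 0, 0, 0.8, 0, 0, 0, 0.5, 0, 0, -40, 0, 0, 0, 0.6, 0, 0, -100, 0, 0, 0, 1, 0, 0, -160, 0, 0, 0, 1, 0, 0, -220, 0, 0, 0, 1, 0, 0, -220, 0, 0, 0, 1],
)

```text
clock: 35.58
eef_pos: [594.0, 284.8, 201.0]
tool_rot: [3.136, 0.007, -3.062]
force: [-0.3, -0.0, -0.4]
width: 85.6
gripper_force: 0.0
```

```bash
python3 -c "
from h import *
delta((450,200,250,-3.062))"
```

```text
delta [149.9 -72.9 -50.4] [ 0.005  0.007 -0.   ] rows>= 2.8
```

Emit:
play_rows(
  deltas=[32, -75, -25, 0.005, 0.007, 0, 1, 32, -150, -50, 0.005, 0.007, 0, 1, 32, -150, -80, 0.005, 0.007, 0, 1, 32, -150, -80, 0.005, 0.007, 0, 1, 32, -150, -80, 0.005, 0.007, 0, 1],
)

```text
clock: 36.2
eef_pos: [571.8, 130.0, 274.4]
tool_rot: [-3.137, -0.009, -3.062]
force: [0.1, 0.2, -0.5]
width: 85.3
gripper_force: 0.0
```

```bash
python3 - <<'E'
from h import *
np.set_printoptions(precision=3,suppress=True)
print(read_state()['eef_pos'])
c=camera_info("wrist");i=get_image("wrist")[:,:,::-1].copy();cv2.imwrite("pics/M.png",i)
# rectified table view at z=h, 1 px/mm, X 440..760, Y -120..380
def warp(h):
    X,Y=np.meshgrid(np.arange(440,760.),np.arange(-120,380.),indexing='ij')
    q=w2px(c,np.c_[X.ravel(),Y.ravel(),np.full(X.size,h)]).reshape(*X.shape,2).astype(np.float32)
    return cv2.remap(i,q[...,0],q[...,1],cv2.INTER_LINEAR)
p=warp(15);hsv=cv2.cvtColor(p,cv2.COLOR_BGR2HSV)
m=((hsv[...,1]<70)&(hsv[...,2]>150)).astype(np.uint8);m[:, :190]=0
k=cv2.findContours(m,0,2)[0];k=max(k,key=cv2.contourArea);r=cv2.minAreaRect(k);print('panel X,Y',r[0][1]+440,r[0][0]-120,r[1],r[2])
g=warp(14)[...,1].astype(int)
for X in range(530,710,12):
    print(X,'brush Y24..66',g[X-440,144:188:2].tolist(),'| carver Y262..304',g[X-440,382:426:2].tolist())
E
```

```text
[571.838 129.956 274.373]
panel X,Y 599.832763671875 163.52334594726562 (158.94570922851562, 138.45359802246094) 85.27554321289062
530 brush Y24..66 [192, 165, 194, 189, 163, 175, 189, 143, 160, 185, 150, 165, 185, 162, 162, 184, 155, 98, 161, 166, 167, 168] | carver Y262..304 [151, 151, 148, 151, 189, 200, 195, 201, 161, 147, 149, 152, 154, 156, 157, 158, 158, 159, 159, 159, 159, 158]
542 brush Y24..66 [184, 173, 164, 185, 170, 180, 186, 182, 174, 186, 180, 163, 186, 183, 157, 171, 184, 110, 114, 166, 168, 166] | carver Y262..304 [158, 158, 156, 158, 125, 115, 209, 172, 155, 154, 154, 155, 157, 158, 159, 159, 158, 158, 159, 160, 161, 162]
554 brush Y24..66 [189, 184, 165, 184, 188, 159, 177, 186, 140, 172, 189, 163, 175, 189, 167, 177, 190, 159, 95, 158, 163, 163] | carver Y262..304 [162, 162, 138, 92, 130, 161, 190, 217, 205, 186, 156, 157, 157, 158, 159, 159, 159, 160, 162, 160, 160, 160]
566 brush Y24..66 [218, 221, 223, 224, 225, 227, 227, 229, 229, 230, 230, 231, 231, 231, 231, 232, 232, 229, 163, 112, 162, 166] | carver Y262..304 [158, 158, 128, 80, 103, 140, 162, 175, 167, 16
[... 2180 characters left out ...]
, 130, 126, 126, 124, 109, 81, 83, 143, 154, 155, 157] | carver Y262..304 [159, 159, 158, 159, 159, 158, 158, 156, 156, 152, 149, 150, 154, 155, 156, 155, 157, 158, 156, 155, 154, 153]
686 brush Y24..66 [148, 148, 150, 150, 152, 153, 154, 153, 127, 120, 129, 130, 130, 127, 124, 105, 96, 73, 118, 148, 148, 149] | carver Y262..304 [161, 159, 157, 158, 156, 155, 155, 156, 157, 160, 160, 161, 160, 159, 158, 155, 155, 154, 153, 153, 152, 151]
698 brush Y24..66 [149, 147, 146, 147, 148, 149, 150, 151, 151, 149, 150, 151, 152, 154, 154, 155, 155, 157, 155, 155, 155, 156] | carver Y262..304 [157, 159, 160, 163, 163, 162, 161, 159, 159, 159, 160, 161, 162, 163, 163, 162, 162, 161, 159, 156, 155, 154]
```

```bash
python3 - <<'E'
from h import *
c=camera_info("wrist");i=cv2.imread("pics/M.png")
print('carver axis',[(t,int(i[int(round(v[1])),int(round(v[0])),1])) for t in range(70,96,2) for v in w2px(c,[(590+t*.9966,280.5+t*.082,12)])])
s=[(t,i[int(round(v[1])),int(round(v[0]))].tolist()) for t in range(-45,-18,2) for v in w2px(c,[(590+t*.9966,280.5+t*.082,12)])];print(s)
E
```

```text
carver axis [(70, 181), (72, 180), (74, 181), (76, 182), (78, 182), (80, 183), (82, 174), (84, 154), (86, 158), (88, 162), (90, 156), (92, 153), (94, 157)]
[(-45, [177, 201, 217]), (-43, [156, 180, 198]), (-41, [82, 154, 192]), (-39, [94, 207, 234]), (-37, [100, 219, 241]), (-35, [100, 219, 241]), (-33, [99, 217, 240]), (-31, [97, 214, 240]), (-29, [97, 191, 231]), (-27, [100, 162, 215]), (-25, [106, 163, 219]), (-23, [115, 178, 231]), (-21, [115, 177, 229]), (-19, [113, 176, 229])]
```

The carver's origin is within about 2 mm of target, the brush within about 5 mm, and the arm is clear of everything. Handing in.

```bash
python3 -c "
from cell import *
print(finish_job())"
```

```text
the job is handed in; nothing more can be done
None
```

I handed the job in at about 36 s of the 99 s allowed, but the handover gave no verdict. By my own measurements the tin is on the hotplate within about 6 mm of its centre, with the wax standing in it, and the brush and carver lie about 5 mm or less from their marks. The first grip on the tin missed, and I viewed 15 pictures, one over the limit of 14.

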